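Put the finished bush away in the roll-top store

TASK

Put the flanged steel bush from the drain mat into the roll-top store: stand it on its flange in the grey tray inside, then roll the slatted shutter all the way shut over it and let go.

Things in the scene. Friction and masses are not known exactly. Their poses are not given: they have to be found in the camera images.
- bush: Turned steel bush, 0.33 kg, standing on a black 3 mm drain mat: a round flange as its foot, 48 mm across and 8 mm thick, then a round neck 32 mm across up to 62 mm overall, dark bore on top. Origin: centre of the underside; z up. Not wanted, beside it in any order: a plain sleeve (32 mm across, 62 high, no flange) and a low collar (56 mm across, 22 high).
- tray (a point): Centre of the inner floor (16 mm above the bench) of the fixed grey tray in the plywood store, 100 mm square inside, rim 10 mm high. Axes: x to the store's back, y to its left, z up. The half-round store is 240 mm wide, 185 high, open above the tray; front sill 55 mm high, 64 to 76 mm in front. The shutter's track is an arc about a level axis along y, 80 mm behind this point and 4 mm above it.
- handle (a point): Middle of the shutter's steel pull bar: round, 12 mm thick, 120 mm long, along the store's y, on a post at each end. It runs on an arc of 195 mm radius about the track's axis, its centre 41 mm off the slats' outer face, so fingers from above can straddle it front and back all along. The frame turns with the shutter.
- shutter (a joint): Roll of the wooden slatted shutter along its track, rad: 0 shut (leading slat at the front sill), 1.43 fully open (on top, slats under the rear hood); it starts 1.25 to 1.41. The bar lies 1.257 minus this value forward of straight up from the axis: shut, 185 mm in front of the axis and 60 mm above it. Drag at the bar 2 to 6 N; it stays where left.
There are look-alikes about, which are no part of the job. Leave any orange or yellow look-alike of the bush alone.

How it is judged (in metres and radians):
At the end, for the whole second after the job is handed in: The bush stands upright (within 10 degrees) on its flange on the tray's floor, its axis within 38 mm of the tray's centre, at rest, and the shutter is shut to within 0.08 rad (about 12 mm of slat travel) (horizontal distance between bush and tray below 0.038 m and z of bush in the frame of tray between -0.006 and 0.006 m and angle between bush's own z axis and vertical below 0.17 rad and linear speed of bush below 0.02 m/s and value of joint shutter below 0.08 rad); the robot touches nothing.
It also fails if it takes over 64 s, if anything falls off the work surface, if the arm or the gripper's body presses on something with over 40 N, if the wrist force passes 120 N, or if a joint passes its speed limit or range.

ROBOT

A 6-joint arm with a two-finger parallel gripper is mounted at the origin on the work surface. World frame = base frame: x ahead of the robot, y to its left, z up, the work surface at z = 0. Lengths are in mm, angles in rad, forces in N, time in s.
With the tool pointing down it reaches from about 350 to 1000 mm from the base axis. Payload 7.1 kg.
Tool frame: the origin (TCP) lies on the mounting face of the last link; the fingertips stand 173 mm ahead of it and the grasp point (between the pads) lies 155 mm ahead of it; z points along the fingers, y is the line along which they close (so a half turn about z gives the same grasp; the last joint's range is limited). The gripper opens to 85 mm and grips with 20 to 120 N. Pads are 22 mm wide; open, the fingers measure 114 mm over their backs; the gripper's body (76 mm by 85 mm) begins 54 mm behind the grasp point. The pads swing forward as they close: fully open they stand 13 mm farther back than shut.
Start: joints at [-1.225, 0.423, 1.63, -0, 1.089, -0.019], TCP at [222.993, -583.85, 404.719] pointing down, gripper open.
Joint ranges: [-3, 3], [-0.9, 2.11], [0.09, 2.58], [-1.31, 4.45], [0.11, 2.69], [-2.54, 2.54]. Speed limits (rad/s): [2.39, 2.39, 3.01, 3.14, 3.14, 3.14].

INTERFACE

Orientations are given as a unit quaternion [x, y, z, w].
In Python, from station import env gives the robot as it stands.
- The arm moves only by the tool servo_tool, never from a script. Its argument "motion" is a list of rows, each an object with "offset": the shift along the tool's x, y, z in cm, a list of three; "rotation": the turn, a rotation vector about the tool's x, y, z in degrees, a list of three; "hand": the opening, from 0 (shut) to 1 (fully open). In form: [{"offset": [tx, ty, tz], "rotation": [ax, ay, az], "hand": hand}, ...]. A call has 1 to 5 rows; each row shifts and turns the commanded pose from where the row before left it, along the tool's axes as they then stand; what a row does not reach is not made up. A row lasts 1/8 s, in which the tool goes at most 62.5 mm and 10.7 degrees, less where a joint would pass 70% of its speed; a pose out of reach is approached as far as the arm can. A call is refused whole if a number of a shift passes 6.25 or a number of a turn 10.7, either way. A call with a gripper value outside its range is refused whole. The fingers move at their own pace and stop on an object; the grip force is fixed at half the most. Time passes only in rows, so rows that do not move let the fingers close. It gives the time, the measured TCP pose, the force, the opening and the grip force at its end, in the units of the state.
- env.get_state(): the state, without advancing time (a new reading comes with each control period).
- env.capture(name): name is "scene" or "side" or "wrist"; returns (picture, depth): 480x640x3 uint8, red, green, blue; 480x640 float32, mm along the optical axis (not along the pixel's ray), 0 where there is no reading.
- env.calibration(name): a dict with "mtx" (3x3 intrinsics, pixels), "world_from_camera" (4x4, takes a point from camera to world coordinates); the wrist camera has in their place "tool_from_camera" (4x4, takes a point from camera to tool coordinates, whose origin is the TCP and whose axes are the flange's). Camera axes: x right, y down, z forward; pixel columns grow to the right and rows downward; lengths in mm; the calibration is good to about 2 mm. A picture is of the moment at which its call begins: read the wrist's pose just before it. calibration takes no time and is no camera call.
- env.finish_job(): hands the job in; it is judged then, once.
The state is a dict: "time_s": time; "q": joint angles; "qvel": joint speeds; "joint_efforts": joint torques, N m; "position": TCP position; "tool_rot": TCP orientation; "ft_force": force on the tool from outside, world axes, zero at the start; "ft_torque": the same for the moment, N m; "width": finger opening in mm; "gripper_force": force on a finger pad.
Only numpy, scipy, OpenCV 4.12 (cv2) and the standard library are available. Lean on these libraries where they do the work, as an engineer would, in place of code of your own. Each camera call takes 0.05 s, during which the arm holds its last target. There are 200 camera calls.

## Working session

There is one attempt and no reset: what is moved stays moved. The work goes in short steps, Python scripts to look and compute and a tool call to move; the robot and the scene stay as the last step left them, time stands still between calls to the robot, and variables do not carry over. Pictures are saved under pics/ and viewed, at most 10 in all, crops included, and the job is handed in when it is done.

Besides the shell and the picture viewer there is one more tool, called by a JSON object that holds its "api" and its "payload", one argument or row to a line. servo_tool: Moves the arm, as the interface text tells. Its arguments: {"type":"object","properties":{"motion":{"type":"array"}},"required":["motion"]}

```bash
mkdir -p pics
cat > h.py <<'E'
import numpy as np, cv2
from station import env
from scipy.spatial.transform import Rotation as R
def T():
    s=env.get_state(); M=np.eye(4); M[:3,:3]=R.from_quat(s["tool_rot"]).as_matrix(); M[:3,3]=s["position"]; return M
def cam(name):
    c=env.calibration(name)
    W=c["world_from_camera"] if name!="wrist" else T()@np.array(c["tool_from_camera"])
    im,d=env.capture(name)
    return im,d,np.array(c["mtx"]),np.array(W)
def cloud(d,K,W):
    v,u=np.mgrid[:480,:640]
    P=np.stack([(u-K[0,2])/K[0,0]*d,(v-K[1,2])/K[1,1]*d,d],-1)
    P=P@W[:3,:3].T+W[:3,3]; P[d<=0]=np.nan; return P
def snap(name,tag):
    im,d,K,W=cam(name); cv2.imwrite(f"pics/{tag}.png",im[...,::-1]); np.savez(f"{tag}.npz",im=im,P=cloud(d,K,W),K=K,W=W)
E
python3 - <<'E'
from h import *
for n in ("scene","side","wrist"): snap(n,n)
print(T().round(3)); s=env.get_state(); print(s["time_s"],s["width"],s["ft_force"])
a=[cv2.imread(f"pics/{n}.png") for n in ("scene","side")]
cv2.imwrite("pics/both.png",cv2.resize(np.vstack(a),(480,720))[:600] if 0 else np.hstack([cv2.resize(x,(400,300)) for x in a]))
E
```

```text
[[ 9.34000e-01  3.57000e-01 -0.00000e+00  2.22930e+02]
 [ 3.57000e-01 -9.34000e-01  1.00000e-03 -5.83672e+02]
 [ 0.00000e+00 -1.00000e-03 -1.00000e+00  4.04142e+02]
 [ 0.00000e+00  0.00000e+00  0.00000e+00  1.00000e+00]]
0.15 85.29247771511383 [0.25326722 0.20538606 0.13839824]
```

View pics/scene.png

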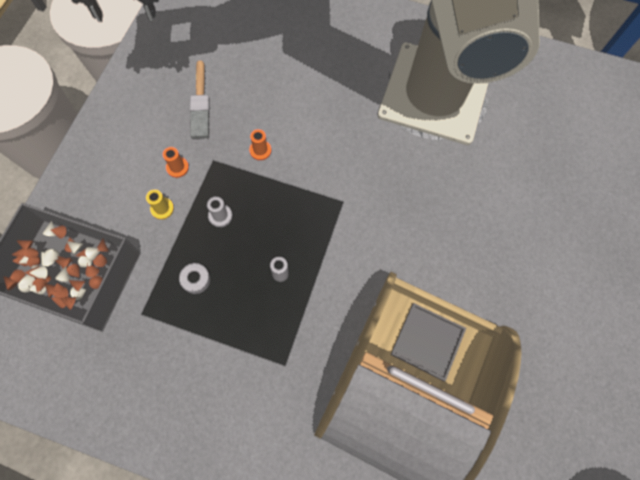

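View pics/side.png

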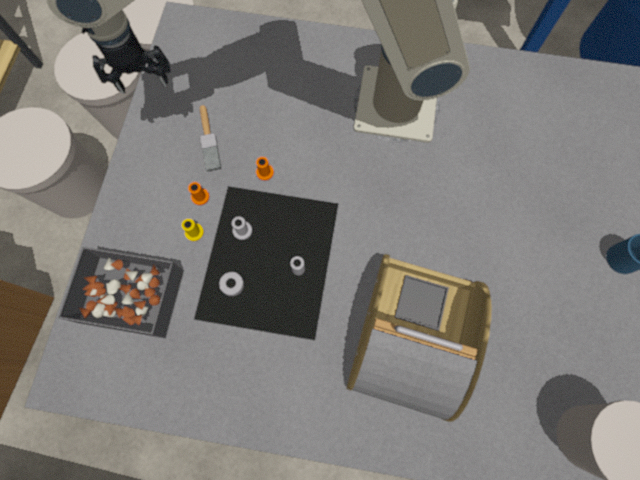

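The flanged bush is at scene (218,210) and side (241,229). The sleeve is at scene (279,268) and the collar at (194,278). The tray is at scene (428,340), and the bar runs from (393,372) to (472,412).

```bash
python3 - <<'E'
from h import *
def reg(tag,u0,u1,v0,v1): 
    z=np.load(tag+".npz"); return z["P"][v0:v1,u0:u1].reshape(-1,3), z["im"][v0:v1,u0:u1].reshape(-1,3)
for tag,b in (("scene",(200,240,190,232)),("side",(225,258,210,245))):
    p,_=reg(tag,*b); m=p[:,2]>57; print(tag,"bush top",m.sum(),np.nanmedian(p[m],0).round(1),((np.nanmin(p[m],0)+np.nanmax(p[m],0))/2).round(1),np.nanmax(p[:,2]))
    m=(p[:,2]>7)&(p[:,2]<16); print(" flange",m.sum(),((np.nanmin(p[m],0)+np.nanmax(p[m],0))/2).round(1),np.nanmin(p[m],0).round(1),np.nanmax(p[m],0).round(1))
# tray floor & handle
for tag,b,t in (("scene",(370,500,290,400),(428,340)),("side",(370,480,260,350),(422,302))):
    z=np.load(tag+".npz");P=z["P"]; im=z["im"].astype(int)
    print(tag,"tray px",P[t[1],t[0]].round(1))
    g=((im.max(-1)-im.min(-1))<25)&(abs(P[...,2]-16)<5)
    mm=np.zeros_like(g); mm[b[2]:b[3],b[0]:b[1]]=1; g&=mm
    xy=P[g][:,:2].astype(np.float32); print(g.sum(),cv2.minAreaRect(xy), np.median(P[g],0))
for tag,a,b in (("scene",(396,373),(470,410)),("side",(400,331),(460,346))):
    P=np.load(tag+".npz")["P"]
    for f in (0,.25,.5,.75,1):
        u=round(a[0]+f*(b[0]-a[0]));v=round(a[1]+f*(b[1]-a[1]))
        w=P[v-4:v+5,u-4:u+5].reshape(-1,3); print(tag,w[np.nanargmax(w[:,2])].round(1))
S=[]
for tag in("scene","side"):
    P=np.load(tag+".npz")["P"].reshape(-1,3); m=(P[:,0]>300)&(P[:,2]>195)&(P[:,2]<300)&(P[:,1]>-250); q=P[m]; print(tag,m.sum(),q.mean(0).round(1),q.max(0).round(1),q.min(0).round(1))
E
python3 - <<'E'
import cv2
im=cv2.imread("pics/scene.png")
a=cv2.resize(im[260:460,310:530],None,fx=2.7,fy=2.7,interpolation=cv2.INTER_CUBIC)
cv2.imwrite("pics/crop1.png",a)
E
```

```text
scene bush top 215 [ 450.1 -345.8   66. ] [ 448.6 -346.8   63.8] 70.18910187806694
 flange 220 [ 437.7 -354.6   11.5] [ 387.7 -408.2    7. ] [ 487.8 -301.    16. ]
side bush top 137 [ 452.9 -347.1   64.2] [ 451.7 -347.5   63. ] 68.91866282328442
 flange 112 [ 449.8 -353.4   11.3] [ 407.8 -390.4    7.1] [ 491.7 -316.3   15.5]
scene tray px [556.4 125.5  15.8]
2843 ((555.2688598632812, 92.77833557128906), (173.66685485839844, 108.19937896728516), 82.45536804199219) [559.65379245 126.93075881  16.675442  ]
side tray px [561.6 127.7  16. ]
1644 ((568.41015625, 116.45501708984375), (246.4262237548828, 127.89762115478516), 73.9288558959961) [563.10010797 126.41951465  15.57641476]
scene [663.1  62.1 221.5]
scene [662.3  81.4 221.7]
scene [669.1 112.7 222.6]
scene [671.4 139.4 223.5]
scene [674.6 171.2 222. ]
side [666.7  60.9 222.2]
side [665.6  78.4 221.6]
side [673.1 114.2 221.4]
side [674.9 137.7 221.1]
side [679.5 166.8 221.7]
scene 780 [668.1 111.3 217.9] [680.9 175.9 223.5] [654.   46.4 195.7]
side 427 [671.4 109.5 216.9] [684.7 173.8 222.2] [656.1  45.4 197.2]
```

View pics/crop1.png

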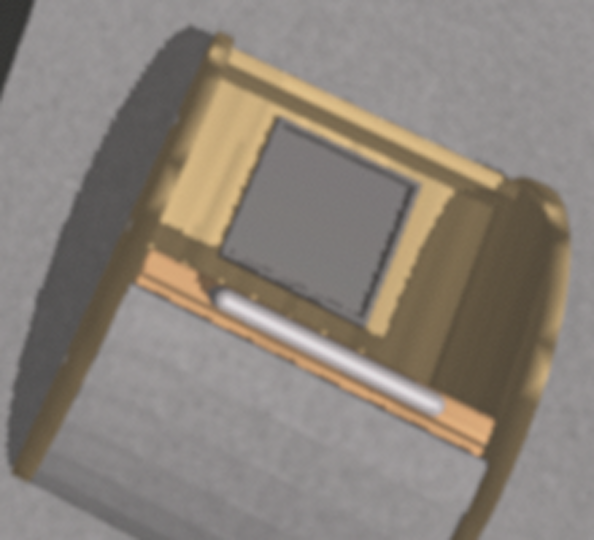

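{"api": "servo_tool", "payload": {
  "motion": [
    {"offset": [4.2, -2.0, 0], "rotation": [0, 0, 0], "hand": 1},
    {"offset": [4.2, -2.0, 0], "rotation": [0, 0, 0], "hand": 1},
    {"offset": [4.2, -2.0, 0], "rotation": [0, 0, 0], "hand": 1},
    {"offset": [4.2, -2.0, 0], "rotation": [0, 0, 0], "hand": 1},
    {"offset": [4.2, -2.0, 0], "rotation": [0, 0, 0], "hand": 1}
  ]
}}

```text
time_s: 0.78
position: [384.3, -414.3, 404.6]
tool_rot: [0.983, 0.181, -0.0, -0.0]
ft_force: [0.1, -0.9, 0.6]
width: 85.1
gripper_force: 0.0
```

{"api": "servo_tool", "payload": {
  "motion": [
    {"offset": [4.2, -2.0, 0], "rotation": [0, 0, 0], "hand": 1},
    {"offset": [4.2, -2.0, 0], "rotation": [0, 0, 0], "hand": 1},
    {"offset": [0, 0, 0], "rotation": [0, 0, 0], "hand": 1},
    {"offset": [0, 0, 0], "rotation": [0, 0, 0], "hand": 1}
  ]
}}

```text
time_s: 1.27
position: [447.5, -348.2, 404.5]
tool_rot: [0.983, 0.182, -0.0, -0.0]
ft_force: [-0.5, -0.4, -0.6]
width: 85.2
gripper_force: 0.0
```

Run:
```python
from h import *
print(np.array(env.calibration("wrist")["tool_from_camera"]).round(2)); 
print(T().round(3)); snap("wrist","w1")
P=np.load("w1.npz")["P"]
m=(P[...,2]>55)&(P[...,2]<75)&(np.hypot(P[...,0]-451,P[...,1]+347)<30); q=P[m]; print(m.sum())
if m.sum(): print(q.mean(0),q.min(0),q.max(0), cv2.minEnclosingCircle(q[:,:2].astype(np.float32)))
m=(P[...,2]>7)&(P[...,2]<16)&(np.hypot(P[...,0]-451,P[...,1]+347)<45); q=P[m]; print(m.sum())
if m.sum(): print(q.mean(0),cv2.minEnclosingCircle(q[:,:2].astype(np.float32)))
```

```text
[[-0.   -0.96 -0.28 71.61]
 [ 1.   -0.    0.    1.06]
 [-0.   -0.28  0.96 29.96]
 [ 0.    0.    0.    1.  ]]
[[ 9.34000e-01  3.57000e-01 -1.00000e-03  4.47539e+02]
 [ 3.57000e-01 -9.34000e-01  0.00000e+00 -3.48220e+02]
 [-0.00000e+00 -0.00000e+00 -1.00000e+00  4.04539e+02]
 [ 0.00000e+00  0.00000e+00  0.00000e+00  1.00000e+00]]
1029
[ 450.08398901 -347.73873612   65.81989992] [ 433.53252769 -363.70006815   55.55466258] [ 465.19200736 -332.24579087   68.37939055] ((449.2426452636719, -348.03424072265625), 15.998512268066406)
621
[ 458.29531865 -344.73505023   11.93087605] ((449.49664306640625, -347.9356384277344), 23.777280807495117)
```

View pics/w1.png

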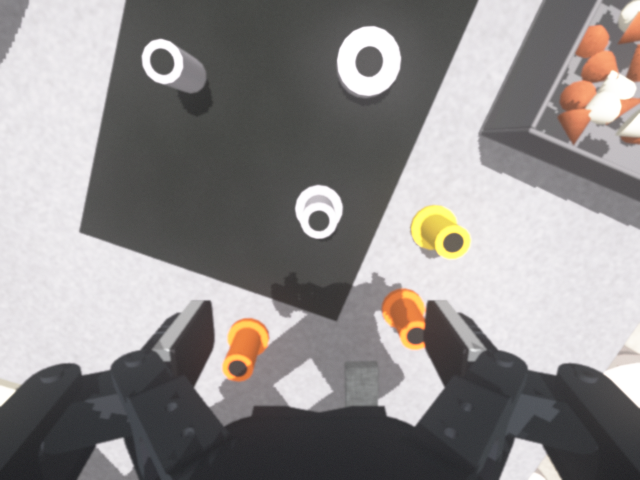

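The flanged bush is at wrist pixel (319,210), and the circle fits of top and flange agree on its axis at (449.3, -348.0). I'm descending to grasp it.

{"api": "servo_tool", "payload": {
  "motion": [
    {"offset": [0.18, 0.04, 5.1], "rotation": [0, 0, 0], "hand": 1},
    {"offset": [0, 0, 5.1], "rotation": [0, 0, 0], "hand": 1},
    {"offset": [0, 0, 5.1], "rotation": [0, 0, 0], "hand": 1},
    {"offset": [0, 0, 3.1], "rotation": [0, 0, 0], "hand": 1},
    {"offset": [0, 0, 2], "rotation": [0, 0, 0], "hand": 1}
  ]
}}

```text
time_s: 1.95
position: [448.4, -348.7, 199.0]
tool_rot: [0.984, 0.181, -0.001, -0.001]
ft_force: [-0.4, -0.4, 0.2]
width: 85.6
gripper_force: 0.0
```

{"api": "servo_tool", "payload": {
  "motion": [
    {"offset": [0, 0, 0], "rotation": [0, 0, 0], "hand": 0},
    {"offset": [0, 0, 0], "rotation": [0, 0, 0], "hand": 0},
    {"offset": [0, 0, 0], "rotation": [0, 0, 0], "hand": 0},
    {"offset": [0, 0, 0], "rotation": [0, 0, 0], "hand": 0},
    {"offset": [0, 0, 0], "rotation": [0, 0, 0], "hand": 0}
  ]
}}

```text
time_s: 2.58
position: [450.0, -348.3, 202.4]
tool_rot: [0.983, 0.181, 0.001, 0.001]
ft_force: [-0.9, 0.2, 5.8]
width: 30.7
gripper_force: 59.1
```

{"api": "servo_tool", "payload": {
  "motion": [
    {"offset": [0, 0, -2], "rotation": [0, 0, 0], "hand": 0},
    {"offset": [0, 0, -4.5], "rotation": [0, 0, 0], "hand": 0},
    {"offset": [0, 0, -4.5], "rotation": [0, 0, 0], "hand": 0},
    {"offset": [0, 0, -4.5], "rotation": [0, 0, 0], "hand": 0},
    {"offset": [0, 0, -4.5], "rotation": [0, 0, 0], "hand": 0}
  ]
}}

```text
time_s: 3.2
position: [449.0, -347.4, 403.5]
tool_rot: [0.983, 0.181, 0.0, 0.0]
ft_force: [0.6, 0.4, -2.9]
width: 31.0
gripper_force: 59.9
```

{"api": "servo_tool", "payload": {
  "motion": [
    {"offset": [0, 0, 0], "rotation": [0, 0, 5.4], "hand": 0},
    {"offset": [0, 0, 0], "rotation": [0, 0, 5.4], "hand": 0},
    {"offset": [0, 0, 0], "rotation": [0, 0, 5.4], "hand": 0},
    {"offset": [0, 0, 0], "rotation": [0, 0, 5.4], "hand": 0},
    {"offset": [0, 0, 0], "rotation": [0, 0, 5.4], "hand": 0}
  ]
}}

```text
time_s: 3.82
position: [449.1, -347.5, 402.0]
tool_rot: [0.999, -0.055, 0.0, 0.0]
ft_force: [-0.3, -1.4, -3.2]
width: 30.7
gripper_force: 60.0
```

{"api": "servo_tool", "payload": {
  "motion": [
    {"offset": [0.43, -3.0, 0], "rotation": [0, 0, 0], "hand": 0},
    {"offset": [0.43, -5, 0], "rotation": [0, 0, 0], "hand": 0},
    {"offset": [0.43, -5, 0], "rotation": [0, 0, 0], "hand": 0},
    {"offset": [0.43, -5, 0], "rotation": [0, 0, 0], "hand": 0},
    {"offset": [0.43, -5, 0], "rotation": [0, 0, 0], "hand": 0}
  ]
}}

```text
time_s: 4.45
position: [494.9, -119.8, 402.0]
tool_rot: [0.999, -0.053, 0.001, 0.0]
ft_force: [1.1, 0.3, -3.3]
width: 30.7
gripper_force: 60.3
```

{"api": "servo_tool", "payload": {
  "motion": [
    {"offset": [0.43, -5, 0], "rotation": [0, 0, 0], "hand": 0},
    {"offset": [0.43, -5, 0], "rotation": [0, 0, 0], "hand": 0},
    {"offset": [0.43, -5, 0], "rotation": [0, 0, 0], "hand": 0},
    {"offset": [0.43, -5, 0], "rotation": [0, 0, 0], "hand": 0},
    {"offset": [0, -5.2, 0], "rotation": [0, 0, 0], "hand": 0}
  ]
}}

```text
time_s: 5.08
position: [538.9, 128.9, 402.1]
tool_rot: [0.999, -0.053, 0.001, -0.0]
ft_force: [0.4, 0.3, -3.6]
width: 30.9
gripper_force: 60.3
```

{"api": "servo_tool", "payload": {
  "motion": [
    {"offset": [0, 0, 0], "rotation": [0, 0, 0], "hand": 0},
    {"offset": [0, 0, 0], "rotation": [0, 0, 0], "hand": 0}
  ]
}}

```text
time_s: 5.32
position: [538.7, 127.3, 401.4]
tool_rot: [0.999, -0.053, 0.0, 0.0]
ft_force: [0.8, -0.3, -3.8]
width: 31.0
gripper_force: 60.7
```

Run:
```python
from h import *
print(T().round(3)); snap("wrist","w2")
```

```text
[[ 9.94000e-01 -1.05000e-01  0.00000e+00  5.38656e+02]
 [-1.05000e-01 -9.94000e-01 -0.00000e+00  1.27259e+02]
 [ 0.00000e+00  0.00000e+00 -1.00000e+00  4.01368e+02]
 [ 0.00000e+00  0.00000e+00  0.00000e+00  1.00000e+00]]
```

View pics/w2.png

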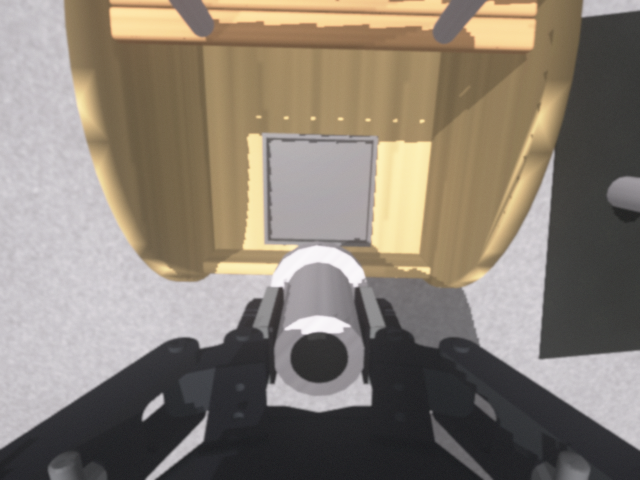

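The tray's inner edge runs (268,139), (373,139), (369,241), (267,241). The bush hangs upright in the fingers with nothing touching it.

Run:
```python
from h import *
z=np.load("w2.npz"); P=z["P"];K=z["K"];W=z["W"]
def onz(u,v,h):
    r=W[:3,:3]@np.array([(u-K[0,2])/K[0,0],(v-K[1,2])/K[1,1],1]); return W[:3,3]+r*(h-W[2,3])/r[2]
c=[onz(u,v,18)[:2] for u,v in ((268,139),(373,139),(369,241),(267,241))]
print(np.round(c,1),np.mean(c,0), P[190,320])
im=z["im"].astype(int)
g=((im.max(-1)-im.min(-1))<22)&(abs(P[...,2]-16)<6); m=np.zeros_like(g); m[125:248,255:385]=1; g&=m
print(g.sum(),cv2.minAreaRect(P[g][:,:2].astype(np.float32)),np.median(P[g],0))
# bush in hand
q=P[250:390,270:370].reshape(-1,3); q=q[(q[:,2]>195)&(q[:,2]<290)&(np.hypot(q[:,0]-538,q[:,1]-127)<35)]
f=q[q[:,2]<222]; print("bush",q.min(0),q.max(0),f.mean(0),cv2.minEnclosingCircle(f[:,:2].astype(np.float32)))
# slat front edge line
e=[onz(u,v,165)[:2] for u,v in((113,42),(532,50))]; print(e)
for t in ((205,30),(445,35),(320,40),(320,5)): print(P[t[1],t[0]])
```

```text
[[614.8 167.2]
 [604.2  67.5]
 [503.4  78. ]
 [514.5 182.9]] [559.20705134 123.89632073] [560.9517748  122.91237222  16.68361023]
10342 ((556.602783203125, 125.507080078125), (100.46556091308594, 107.85308837890625), 82.5078125) [562.76299365 124.91731583  16.90286607]
bush [524.09827489 102.95735159 202.61132156] [561.01762033 149.50756884 270.42402381] [551.60969999 125.47545367 211.79659283] ((541.966064453125, 126.23246002197266), 23.47652816772461)
[array([669.33473203, 220.34133151]), array([642.61837021,   3.45522169])]
[665.87951346 168.29806347 178.45172527]
[650.90157769  54.30050357 181.47746159]
[656.72624791 113.51397758 174.36677325]
[672.46658935 111.85335274 172.19524875]
```

{"api": "servo_tool", "payload": {
  "motion": [
    {"offset": [2.0, 0.04, 0], "rotation": [0, 0, 0], "hand": 0},
    {"offset": [0, 0, 4], "rotation": [0, 0, 0], "hand": 0},
    {"offset": [0, 0, 4.5], "rotation": [0, 0, 0], "hand": 0},
    {"offset": [0, 0, 4.5], "rotation": [0, 0, 0], "hand": 0},
    {"offset": [0, 0, 3], "rotation": [0, 0, 0], "hand": 0}
  ]
}}

```text
time_s: 6.0
position: [558.5, 123.0, 239.1]
tool_rot: [0.999, -0.054, -0.001, 0.0]
ft_force: [-0.4, -0.1, -3.1]
width: 30.4
gripper_force: 60.7
```

{"api": "servo_tool", "payload": {
  "motion": [
    {"offset": [0, 0, 1.0], "rotation": [0, 0, 0], "hand": 0},
    {"offset": [0, 0, 0.8], "rotation": [0, 0, 0], "hand": 0},
    {"offset": [0, 0, 0.3], "rotation": [0, 0, 0], "hand": 0},
    {"offset": [0, 0, 0.2], "rotation": [0, 0, 0], "hand": 0},
    {"offset": [0, 0, 0], "rotation": [0, 0, 0], "hand": 0}
  ]
}}

```text
time_s: 6.62
position: [559.2, 124.8, 218.3]
tool_rot: [0.999, -0.053, 0.0, -0.0]
ft_force: [-0.0, 0.2, -4.2]
width: 30.3
gripper_force: 60.7
```

{"api": "servo_tool", "payload": {
  "motion": [
    {"offset": [0, 0, 0.15], "rotation": [0, 0, 0], "hand": 0},
    {"offset": [0, 0, 0.1], "rotation": [0, 0, 0], "hand": 0},
    {"offset": [0, 0, 0], "rotation": [0, 0, 0], "hand": 0}
  ]
}}

```text
time_s: 7.0
position: [559.1, 124.8, 215.4]
tool_rot: [0.999, -0.053, 0.0, -0.0]
ft_force: [-0.7, 0.2, -1.7]
width: 30.8
gripper_force: 61.2
```

{"api": "servo_tool", "payload": {
  "motion": [
    {"offset": [0, 0, 0.1], "rotation": [0, 0, 0], "hand": 0},
    {"offset": [0, 0, 0], "rotation": [0, 0, 0], "hand": 0}
  ]
}}

```text
time_s: 7.25
position: [559.1, 124.8, 215.3]
tool_rot: [0.999, -0.053, 0.0, -0.0]
ft_force: [-3.4, -0.2, 10.6]
width: 30.7
gripper_force: 62.4
```

{"api": "servo_tool", "payload": {
  "motion": [
    {"offset": [0, 0, 0], "rotation": [0, 0, 0], "hand": 0.6},
    {"offset": [0, 0, 0], "rotation": [0, 0, 0], "hand": 1},
    {"offset": [0, 0, 0], "rotation": [0, 0, 0], "hand": 1},
    {"offset": [0, 0, 0], "rotation": [0, 0, 0], "hand": 1},
    {"offset": [0, 0, 0], "rotation": [0, 0, 0], "hand": 1}
  ]
}}

```text
time_s: 7.88
position: [559.1, 124.7, 214.1]
tool_rot: [0.999, -0.053, -0.0, 0.0]
ft_force: [-0.1, 0.2, -0.5]
width: 84.8
gripper_force: 0.0
```

{"api": "servo_tool", "payload": {
  "motion": [
    {"offset": [0, 0, -2], "rotation": [0, 0, 0], "hand": 1},
    {"offset": [0, 0, -4.5], "rotation": [0, 0, 0], "hand": 1},
    {"offset": [0, 0, -4.5], "rotation": [0, 0, 0], "hand": 1},
    {"offset": [0, 0, -5], "rotation": [0, 0, 0], "hand": 1},
    {"offset": [0, 0, -5], "rotation": [0, 0, 0], "hand": 1}
  ]
}}

```text
time_s: 8.5
position: [558.6, 124.6, 427.4]
tool_rot: [0.999, -0.053, 0.001, -0.0]
ft_force: [0.2, 0.1, -1.2]
width: 85.2
gripper_force: 0.0
```

Run:
```python
from h import *
print(T().round(3), env.get_state()["q"]); snap("wrist","w3"); snap("side","s3"); snap("scene","c3")
for n in ("w3","s3","c3"):
    P=np.load(n+".npz")["P"]
    q=P[(np.hypot(P[...,0]-559,P[...,1]-124)<45)&(P[...,2]>68)&(P[...,2]<90)]; 
    if len(q): print(n,"top",len(q),cv2.minEnclosingCircle(q[:,:2].astype(np.float32)),np.percentile(q[:,2],[5,50,95]))
```

```text
[[ 9.94000e-01 -1.06000e-01  1.00000e-03  5.58593e+02]
 [-1.06000e-01 -9.94000e-01  0.00000e+00  1.24642e+02]
 [ 1.00000e-03 -0.00000e+00 -1.00000e+00  4.27365e+02]
 [ 0.00000e+00  0.00000e+00  0.00000e+00  1.00000e+00]] [1.98741616e-01 3.20091536e-01 1.72886631e+00 1.94070334e-05
 1.09129316e+00 1.87597148e+00]
w3 top 967 ((558.7681884765625, 124.7026596069336), 16.055452346801758) [76.5912775  79.05943335 80.39937705]
s3 top 159 ((561.3048706054688, 123.61386108398438), 16.569581985473633) [73.40807065 77.43665834 80.66430967]
c3 top 276 ((557.679443359375, 124.7187728881836), 16.096817016601562) [71.02590999 78.73608246 81.31041266]
```

View pics/w3.png

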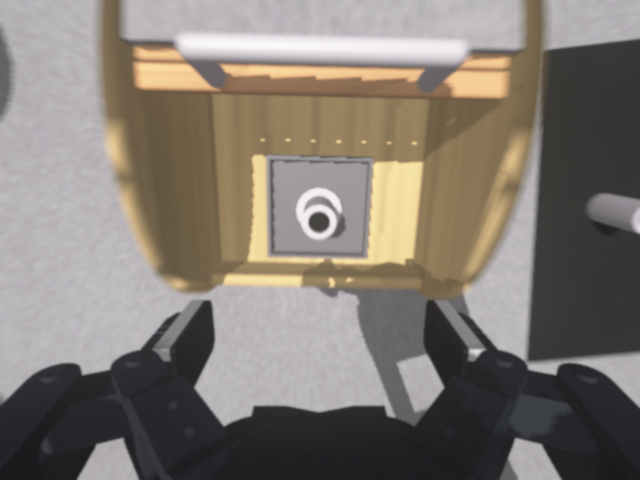

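The bush stands upright mid-tray at (319,212). The bar runs from about (180,47) to (466,53). I'm measuring the bar from this closer view.

Run:
```python
from h import *
for n in ("w3","s3","c3"):
    P=np.load(n+".npz")["P"].reshape(-1,3)
    q=P[(P[:,2]>207)&(P[:,2]<226)&(np.hypot(P[:,0]-670,P[:,1]-110)<75)]
    if len(q)<20: print(n,len(q)); continue
    l=cv2.fitLine(q[:,:2].astype(np.float32),cv2.DIST_L2,0,.01,.01).ravel()
    print(n,len(q),cv2.minAreaRect(q[:,:2].astype(np.float32)),l,np.degrees(np.arctan2(l[0],l[1])),np.percentile(q[:,2],[5,50,98]))
```

```text
w3 8214 ((667.969482421875, 110.80825805664062), (131.05044555664062, 13.272047996520996), 82.69058990478516) [1.29376054e-01 9.91595626e-01 6.67556396e+02 1.11102234e+02] 7.4335384 [214.6805394  218.65928654 220.70611499]
s3 421 ((670.9727172851562, 110.07040405273438), (129.69236755371094, 12.44049072265625), 82.6672592163086) [1.3148765e-01 9.9131781e-01 6.7148944e+02 1.1014363e+02] 7.555567 [213.09655539 217.05841188 220.80230502]
c3 779 ((667.5811157226562, 111.36935424804688), (131.10484313964844, 11.879189491271973), 82.5640869140625) [1.3081367e-01 9.9140698e-01 6.6812885e+02 1.1174948e+02] 7.5166135 [214.60829083 218.2334957  221.59237409]
```

{"api": "servo_tool", "payload": {
  "motion": [
    {"offset": [0, 0, 0], "rotation": [0, 0, -10], "hand": 1},
    {"offset": [0, 0, 0], "rotation": [0, 0, -10], "hand": 1},
    {"offset": [0, 0, 0], "rotation": [0, 0, -10], "hand": 1},
    {"offset": [0, 0, 0], "rotation": [0, 0, -10], "hand": 1},
    {"offset": [0, 0, 0], "rotation": [0, 0, -10], "hand": 1}
  ]
}}

```text
time_s: 9.28
position: [558.5, 124.6, 423.6]
tool_rot: [0.926, 0.376, -0.001, -0.0]
ft_force: [-0.1, 0.4, 1.2]
width: 85.5
gripper_force: 0.0
```

{"api": "servo_tool", "payload": {
  "motion": [
    {"offset": [0, 0, 0], "rotation": [0, 0, -10], "hand": 1},
    {"offset": [0, 0, 0], "rotation": [0, 0, -10], "hand": 1},
    {"offset": [0, 0, 0], "rotation": [0, 0, -10], "hand": 1},
    {"offset": [0, 0, 0], "rotation": [0, 0, -8.7], "hand": 1},
    {"offset": [0, 0, 0], "rotation": [0, 0, 0], "hand": 1}
  ]
}}

```text
time_s: 9.9
position: [558.6, 124.6, 423.7]
tool_rot: [0.752, 0.659, -0.001, -0.0]
ft_force: [-0.2, -0.4, -0.1]
width: 85.3
gripper_force: 0.0
```

{"api": "servo_tool", "payload": {
  "motion": [
    {"offset": [0, 4, 0], "rotation": [0, 0, 0], "hand": 1},
    {"offset": [0, 4, 0], "rotation": [0, 0, 0], "hand": 1},
    {"offset": [0, 3, 0], "rotation": [0, 0, 0], "hand": 1},
    {"offset": [0, 0, 0], "rotation": [0, 0, 0], "hand": 1},
    {"offset": [0, 0, 0], "rotation": [0, 0, 0], "hand": 1}
  ]
}}

```text
time_s: 10.52
position: [667.4, 110.6, 423.6]
tool_rot: [0.752, 0.659, -0.001, -0.001]
ft_force: [-0.5, -0.3, 0.9]
width: 85.6
gripper_force: 0.0
```

{"api": "servo_tool", "payload": {
  "motion": [
    {"offset": [0, 0.1, 2.5], "rotation": [0, 0, 0], "hand": 1},
    {"offset": [0, 0, 2], "rotation": [0, 0, 0], "hand": 1},
    {"offset": [0, 0, 1], "rotation": [0, 0, 0], "hand": 1},
    {"offset": [0, 0, 0], "rotation": [0, 0, 0], "hand": 0.5},
    {"offset": [0, 0, 0], "rotation": [0, 0, 0], "hand": 0.3}
  ]
}}

```text
time_s: 11.15
position: [669.4, 110.5, 370.0]
tool_rot: [0.751, 0.66, 0.0, 0.0]
ft_force: [0.2, 0.3, -0.7]
width: 51.6
gripper_force: 0.0
```

{"api": "servo_tool", "payload": {
  "motion": [
    {"offset": [0, 0, 0], "rotation": [0, 0, 0], "hand": 0},
    {"offset": [0, 0, 0], "rotation": [0, 0, 0], "hand": 0},
    {"offset": [0, 0, 0], "rotation": [0, 0, 0], "hand": 0},
    {"offset": [0, 0, 0], "rotation": [0, 0, 0], "hand": 0}
  ]
}}

```text
time_s: 11.65
position: [669.3, 110.4, 369.8]
tool_rot: [0.751, 0.66, 0.0, 0.0]
ft_force: [-0.5, -0.7, 4.2]
width: 9.8
gripper_force: 58.7
```

Run:
```python
from h import *
s=env.get_state(); print(s["position"],s["ft_force"],s["width"],s["gripper_force"])
# arc: steps of dphi, tool y=store x, tool z=down
phi=-0.154; end=1.257
n=20; ph=np.linspace(phi,end,n+1)
print(np.c_[ph[1:],np.diff(-195*np.sin(ph))/10,np.diff(-195*np.cos(ph))/10].round(2))
```

```text
[669.25723387 110.4316832  369.81885212] [-0.5222308  -0.72167064  4.22970065] 9.78402192433461 58.661150336265564
[[-0.08 -1.37 -0.16]
 [-0.01 -1.37 -0.07]
 [ 0.06 -1.38  0.03]
 [ 0.13 -1.37  0.13]
 [ 0.2  -1.36  0.22]
 [ 0.27 -1.34  0.32]
 [ 0.34 -1.31  0.41]
 [ 0.41 -1.28  0.5 ]
 [ 0.48 -1.24  0.59]
 [ 0.55 -1.2   0.68]
 [ 0.62 -1.15  0.76]
 [ 0.69 -1.09  0.84]
 [ 0.76 -1.03  0.92]
 [ 0.83 -0.96  0.99]
 [ 0.9  -0.89  1.05]
 [ 0.97 -0.81  1.11]
 [ 1.05 -0.73  1.16]
 [ 1.12 -0.65  1.21]
 [ 1.19 -0.56  1.26]
 [ 1.26 -0.47  1.29]]
```

{"api": "servo_tool", "payload": {
  "motion": [
    {"offset": [0, -0.7, -0.1], "rotation": [0, 0, 0], "hand": 0},
    {"offset": [0, -1.3, -0.1], "rotation": [0, 0, 0], "hand": 0},
    {"offset": [0, -1.4, -0.05], "rotation": [0, 0, 0], "hand": 0},
    {"offset": [0, -1.4, 0.05], "rotation": [0, 0, 0], "hand": 0},
    {"offset": [0, -0.7, 0.07], "rotation": [0, 0, 0], "hand": 0}
  ]
}}

```text
time_s: 12.28
position: [615.6, 117.3, 372.3]
tool_rot: [0.751, 0.66, 0.003, 0.002]
ft_force: [6.4, -2.4, 4.0]
width: 9.8
gripper_force: 58.9
```

{"api": "servo_tool", "payload": {
  "motion": [
    {"offset": [0, -1.36, 0.22], "rotation": [0, 0, 0], "hand": 0},
    {"offset": [0, -1.34, 0.32], "rotation": [0, 0, 0], "hand": 0},
    {"offset": [0, -1.31, 0.41], "rotation": [0, 0, 0], "hand": 0},
    {"offset": [0, -1.28, 0.5], "rotation": [0, 0, 0], "hand": 0},
    {"offset": [0, -1.24, 0.59], "rotation": [0, 0, 0], "hand": 0}
  ]
}}

```text
time_s: 12.9
position: [550.8, 125.9, 351.5]
tool_rot: [0.751, 0.66, 0.002, 0.002]
ft_force: [5.2, -2.7, 3.9]
width: 10.0
gripper_force: 62.6
```

{"api": "servo_tool", "payload": {
  "motion": [
    {"offset": [0, -1.2, 0.68], "rotation": [0, 0, 0], "hand": 0},
    {"offset": [0, -1.15, 0.76], "rotation": [0, 0, 0], "hand": 0},
    {"offset": [0, 0, 0], "rotation": [0, 0, 0], "hand": 0}
  ]
}}

```text
time_s: 13.28
position: [525.8, 129.2, 335.6]
tool_rot: [0.751, 0.66, -0.0, -0.0]
ft_force: [-1.0, 1.7, 0.4]
width: 9.8
gripper_force: 62.4
```

Run:
```python
from h import *
s=env.get_state(); p=np.array(s["position"]); print(p,s["ft_force"])
d=(638.7-p[0])*.9917+(p[1]-114.7)*.129; h=p[2]-155-20; print(d,h,np.hypot(d,h),np.arctan2(d,h))
```

```text
[525.80380905 129.19376954 335.58213955] [-0.97044905  1.68570772  0.36262284]
113.8288488346617 160.58213955071517 196.83401730826313 0.6166417254924308
```

Forces are low and the bar is tracking its arc, so I'm carrying on.

{"api": "servo_tool", "payload": {
  "motion": [
    {"offset": [0, -1.09, 0.84], "rotation": [0, 0, 0], "hand": 0},
    {"offset": [0, -1.03, 0.92], "rotation": [0, 0, 0], "hand": 0},
    {"offset": [0, -0.96, 0.99], "rotation": [0, 0, 0], "hand": 0},
    {"offset": [0, -0.89, 1.05], "rotation": [0, 0, 0], "hand": 0},
    {"offset": [0, -0.81, 1.11], "rotation": [0, 0, 0], "hand": 0}
  ]
}}

```text
time_s: 13.9
position: [479.5, 135.2, 286.9]
tool_rot: [0.751, 0.66, 0.001, 0.001]
ft_force: [2.9, -0.5, 5.9]
width: 9.8
gripper_force: 65.4
```

{"api": "servo_tool", "payload": {
  "motion": [
    {"offset": [0, -0.73, 1.16], "rotation": [0, 0, 0], "hand": 0},
    {"offset": [0, -0.65, 1.21], "rotation": [0, 0, 0], "hand": 0},
    {"offset": [0, -0.56, 1.26], "rotation": [0, 0, 0], "hand": 0},
    {"offset": [0, 0, 0], "rotation": [0, 0, 0], "hand": 0}
  ]
}}

```text
time_s: 14.4
position: [459.7, 137.8, 249.0]
tool_rot: [0.751, 0.66, -0.0, -0.0]
ft_force: [6.1, 1.5, -7.0]
width: 9.9
gripper_force: 65.0
```

Run:
```python
from h import *
s=env.get_state(); p=np.array(s["position"]); print(p,s["ft_force"],s["width"])
d=(638.7-p[0])*.9917+(p[1]-114.7)*.129; h=p[2]-155-20; print(d,h,np.hypot(d,h),np.arctan2(d,h))
```

```text
[459.69160258 137.82745446 248.95854821] [ 6.13315     1.5081399  -6.98796246] 9.866273776371614
180.5060693458908 73.95854820964846 195.07000775101855 1.181931227960916
```

{"api": "servo_tool", "payload": {
  "motion": [
    {"offset": [0, -0.25, 0.65], "rotation": [0, 0, 0], "hand": 0},
    {"offset": [0, -0.2, 0.6], "rotation": [0, 0, 0], "hand": 0},
    {"offset": [0, 0, 0], "rotation": [0, 0, 0], "hand": 0}
  ]
}}

```text
time_s: 14.78
position: [455.3, 138.4, 237.1]
tool_rot: [0.751, 0.66, 0.0, -0.0]
ft_force: [3.3, 3.7, -4.6]
width: 9.7
gripper_force: 65.3
```

{"api": "servo_tool", "payload": {
  "motion": [
    {"offset": [0, -0.05, 0.25], "rotation": [0, 0, 0], "hand": 0},
    {"offset": [0, 0, 0], "rotation": [0, 0, 0], "hand": 0}
  ]
}}

```text
time_s: 15.02
position: [454.8, 138.4, 235.3]
tool_rot: [0.751, 0.66, 0.0, -0.0]
ft_force: [1.0, 3.6, 2.2]
width: 10.0
gripper_force: 66.3
```

{"api": "servo_tool", "payload": {
  "motion": [
    {"offset": [0, -0.05, 0.2], "rotation": [0, 0, 0], "hand": 0},
    {"offset": [0, 0, 0.1], "rotation": [0, 0, 0], "hand": 0},
    {"offset": [0, 0, 0], "rotation": [0, 0, 0], "hand": 0}
  ]
}}

```text
time_s: 15.4
position: [454.6, 138.4, 234.4]
tool_rot: [0.751, 0.66, 0.0, 0.0]
ft_force: [-4.8, 0.8, 33.4]
width: 9.5
gripper_force: 70.4
```

Run:
```python
from h import *
s=env.get_state(); print(s["position"],s["ft_force"])
snap("side","s4"); snap("scene","c4")
a=[cv2.resize(cv2.imread("pics/"+n)[y:y+200,x:x+200],(400,400)) for n,x,y in (("s4.png",320,230),("c4.png",320,260))]
cv2.imwrite("pics/cr4.png",np.hstack(a))
```

```text
[454.55302102 138.44080014 234.38515324] [-4.84665879  0.78686401 33.35368648]
```

View pics/cr4.png

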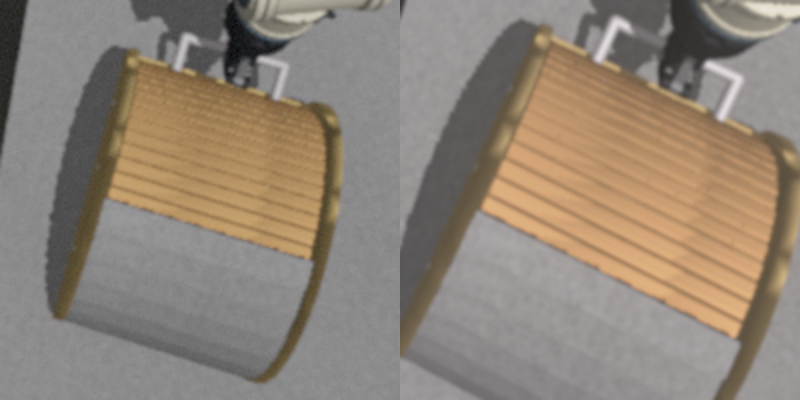

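The slats reach the front sill, and the push hit the end stop at 33 N. I'll relax that preload, open only slightly because the slats are close behind the rear finger, and rise straight up.

{"api": "servo_tool", "payload": {
  "motion": [
    {"offset": [0, 0.0, -0.25], "rotation": [0, 0, 0], "hand": 0},
    {"offset": [0, 0, 0], "rotation": [0, 0, 0], "hand": 0.28},
    {"offset": [0, 0, 0], "rotation": [0, 0, 0], "hand": 0.28},
    {"offset": [0, 0, 0], "rotation": [0, 0, 0], "hand": 0.28},
    {"offset": [0, 0, 0], "rotation": [0, 0, 0], "hand": 0.28}
  ]
}}

```text
time_s: 16.12
position: [454.2, 138.2, 234.6]
tool_rot: [0.751, 0.66, -0.0, -0.0]
ft_force: [1.4, 0.1, -0.0]
width: 23.8
gripper_force: 0.0
```

{"api": "servo_tool", "payload": {
  "motion": [
    {"offset": [0, 0, -1], "rotation": [0, 0, 0], "hand": 0.28},
    {"offset": [0, 0, -2], "rotation": [0, 0, 0], "hand": 0.28},
    {"offset": [0, 0, -3], "rotation": [0, 0, 0], "hand": 0.28},
    {"offset": [0, 0, -5], "rotation": [0, 0, 0], "hand": 0.28},
    {"offset": [0, 0, -5], "rotation": [0, 0, 0], "hand": 0.28}
  ]
}}

```text
time_s: 16.75
position: [454.1, 138.2, 396.8]
tool_rot: [0.751, 0.66, -0.0, -0.0]
ft_force: [0.7, 0.9, -0.8]
width: 24.1
gripper_force: 0.0
```

{"api": "servo_tool", "payload": {
  "motion": [
    {"offset": [0, -3, -4], "rotation": [0, 0, 0], "hand": 0.28},
    {"offset": [-5, -3, 0], "rotation": [0, 0, 0], "hand": 0.28},
    {"offset": [-5, 0, 0], "rotation": [0, 0, 0], "hand": 0.28},
    {"offset": [-5, 0, 0], "rotation": [0, 0, 0], "hand": 0.28},
    {"offset": [-5, 0, 0], "rotation": [0, 0, 0], "hand": 0.28}
  ]
}}

```text
time_s: 17.38
position: [368.4, -53.6, 435.7]
tool_rot: [0.751, 0.66, 0.0, 0.001]
ft_force: [1.4, 0.2, 0.3]
width: 23.9
gripper_force: 0.0
```

Run:
```python
from h import *
s=env.get_state(); print(s["position"],s["ft_force"],s["time_s"])
snap("side","s5"); snap("scene","c5")
for n in ("s5","c5"):
    z=np.load(n+".npz"); P=z["P"]; im=z["im"].astype(int)
    q=P[(P[...,2]>76)&(P[...,2]<120)&(abs(P[...,1]-138)<55)&(abs(P[...,0]-455)<25)]; print(n,len(q),np.median(q,0),np.percentile(q[:,2],[50,90]))
a=[cv2.resize(cv2.imread("pics/"+n)[y:y+200,x:x+200],(400,400)) for n,x,y in (("s5.png",320,230),("c5.png",320,230))]
cv2.imwrite("pics/cr5.png",np.hstack(a))
```

```text
[368.38632442 -53.57655078 435.68528086] [1.40331442 0.15642304 0.25897798] 17.375
s5 248 [460.57940004 138.76439844  84.70589577] [84.70589577 87.4422244 ]
c5 421 [456.85108967 139.83346197  86.3812075 ] [86.3812075  88.54841059]
```

View pics/cr5.png

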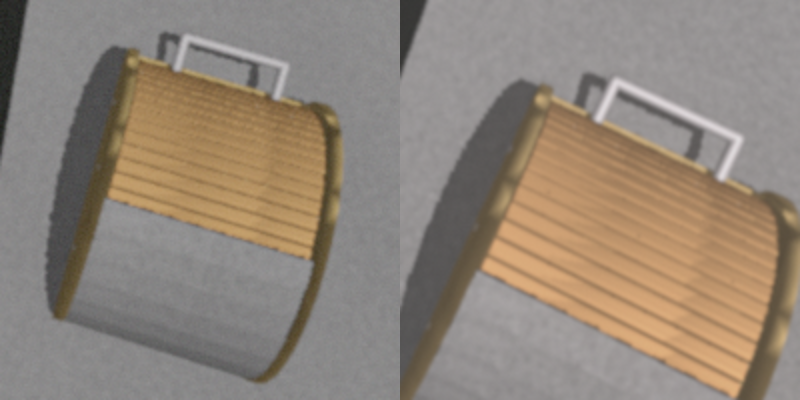

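The bar rests at about 80 mm, so the shutter is shut, and the arm is clear. I'm handing the job in.

```bash
python3 -c "
from station import env
print(env.finish_job())"
```

```text
the job is handed in; nothing more can be done
None
```

I stood the bush upright on its flange near the tray's centre, rolled the shutter shut to its stop and let go, with the arm clear; the job was handed in at about 17.5 s, and no verdict came back.

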